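# Take the parts pile apart and square the carton into the packing corner

### The arm

A 6-joint arm with a two-finger parallel gripper is mounted at the origin on a cart in front of the work surface, level with it; the furniture and walls round the work are solid. World frame = base frame: x ahead of the robot, y to its left, z up, the work surface at z = 0. Lengths are in mm, angles in rad, forces in N, time in s.
With the tool pointing down it reaches from about 350 to 875 mm from the base axis. Payload 4.2 kg.
Tool frame: the origin (TCP) lies midway between the tips of the shut fingers; the grasp point (between the pads) lies 19 mm behind it (arm.tcp_to_grasp is the distance from the TCP to the grasp point, in mm); z points along the fingers, y is the line along which they close (so a half turn about z gives the same grasp; the last joint's range is limited). The gripper opens to 85 mm and grips with 20 to 120 N. Pads are 22 mm wide; open, the fingers measure 114 mm over their backs; the gripper's body (76 mm by 85 mm) begins 54 mm behind the grasp point. The pads swing forward as they close: fully open they stand 13 mm farther back than shut.
Start: joints at [1.482, 0.385, 0.008, 0, -1.194, -0.259], TCP at [212.986, 587.568, 203.312] pointing down, gripper open.
Joint ranges: [-3.14, 3.14], [-1.21, 2.06], [-1.07, 1.41], [-3.16, 2.05], [-2.99, -0.16], [-3.1, 3.1]. Speed limits (rad/s): [2.79, 2.79, 3.14, 3.14, 3.14, 3.14].

### API

Orientations are given as a unit quaternion [x, y, z, w].
In Python, from bench import arm gives the robot as it stands.
- The arm moves only by the tool arm_command, never from a script. Its argument "rows" is a list of rows, each a list of 2 entries, a list of its own where there are three numbers: the shift along the tool's x, y, z as a fraction of full scale, then the turn, a rotation vector about the tool's x, y, z as a fraction of full scale. In form: [[[x, y, z], [wx, wy, wz]], ...]. A call has 1 to 5 rows; each row is the pose to reach, as a shift and turn from the pose commanded when the call began, along the tool's axes at that moment, turning the shorter way round; what a row does not reach only later rows make up. Full scale, the value 1, is 0.25 m for a shift and 180 degrees for a turn. A row lasts 1/10 s, in which the tool goes at most 50 mm and 8.59 degrees, less where a joint would pass 70% of its speed; a pose out of reach is approached as far as the arm can. A call with a number of a shift or a turn outside -1 to 1 is refused whole. A call with a gripper value outside its range is refused whole. "grip" is the opening, from 0 (shut) to 1 (fully open), set as the call begins (left out, the last holds). The fingers move at their own pace and stop on an object; the grip force is fixed at half the most. Time passes only in rows, so rows that repeat a pose let the fingers close. It gives the time, the measured TCP pose, the force, the opening and the grip force at its end, in the units of the state.
- arm.read_state(): the state, without advancing time (a new reading comes with each control period).
- arm.get_image(name): name is "scene" or "top" or "wrist"; returns (picture, depth): 384x512x3 uint8, blue, green, red; 384x512 float32, mm along the optical axis (not along the pixel's ray), 0 where there is no reading.
- arm.camera_info(name): a dict with "fx", "fy", "cx", "cy" (pixels), "extrinsics" (4x4, takes a point from camera to world coordinates). Camera axes: x right, y down, z forward; pixel columns grow to the right and rows downward; lengths in mm; the calibration is good to about 2 mm. A picture is of the moment at which its call begins: read the wrist's pose just before it. camera_info takes no time and is no camera call; for the wrist camera it gives the pose at the moment of the call.
- arm.job_done(): hands the job in; it is judged then, once.
Trained networks look in the newest picture that a camera, given by its name, has taken for a name from the list of things; names that differ only in an ending like _2 or _b are one class to them, and where a whole thing is asked for, a point or a joint stands for the part that bears it (a point fixed in the world has none). Each returns a list of dicts, best first, with "score" (0 to 1); they miss things now and then, are a little off and sometimes report something else, mostly with a low value. They report only what shows in the picture. A call takes as long as a camera call. They do not tell look-alikes from the thing itself.
- arm.spot_in(camera, query): "position" ([column, row] in pixels, amid what is visible of it).
The state is a dict: "clock": time; "joints": joint angles; "joint_vel": joint speeds; "joint_efforts": joint torques, N m; "position": TCP position; "ee_rot": TCP orientation; "contact_force": force on the tool from outside, world axes, zero at the start; "wrist_torque": the same for the moment, N m; "gripper_width": finger opening in mm; "grasp_force": force on a finger pad.
Only numpy, scipy, OpenCV 4.12 (cv2) and the standard library are available. Lean on these libraries where they do the work, as an engineer would, in place of code of your own. Each camera call takes 0.05 s, during which the arm holds its last target. There are 200 camera calls.

### The job

Take the pile on the blue glove carton apart: set the red cap in the dish with the red inlay, the blue cap in the dish with the blue inlay and the black stopper in the dish with the black inlay, each lying flat on the dish floor inside the rim, the same way up as now. Then set the emptied carton flat on the plywood packing corner and push it home, its long side up against the long fence and one end up against the short fence. Leave the white jar and the small bottle standing where they are.

Things in the scene. Friction and masses are not known exactly. Their poses are not given: they have to be found in the camera images.
- carton: blue glove carton with a white label, a solid block 60 x 110 x 50 mm (x, y, z), loose, 0.2 kg, bottom of the pile. Origin: centre of the underside (within 1 mm); x along the 60 mm width, y along the 110 mm length, z up. At the start it lies on the worktop; the red cap stands on the half toward its -y end, the stopper on the half toward its +y end. Take it across the 60 mm width
- red_cap: red screw cap, a solid disc 62 mm across and 26 mm high, loose, about 40 g. Origin: centre of the underside, z up. At the start it stands on the carton and carries the blue cap; it is as wide as the carton, so grip it across the carton's width
- blue_cap: blue screw cap, a solid disc 46 mm across and 26 mm high, loose, about 30 g. Origin: centre of the underside, z up. At the start it stands on top of the red cap
- stopper: black rubber stopper, a solid disc 43 mm across and 27 mm high, loose, about 30 g. Origin: centre of the underside, z up. At the start it stands on the carton, 2 mm beside the red cap; grip it across the carton's width
- red_dish: round steel parts dish with a red inlay, fixed to the worktop; 90 mm across outside, 82 mm inside, floor 3 mm and rim 8 mm above the worktop. Origin: centre of the underside, z up
- blue_dish: the same steel dish with a blue inlay (fixed; 90 mm outside, 82 mm inside, floor at 3 mm, rim at 8 mm). Origin: centre of the underside, z up
- black_dish: the same steel dish with a black inlay (fixed; 90 mm outside, 82 mm inside, floor at 3 mm, rim at 8 mm). Origin: centre of the underside, z up
- packing_corner: fixed plywood plate 120 x 180 mm (x, y), 3 mm thick, with two aluminium fences, tops 23 mm above the worktop. Origin: centre of the underside. Long fence on the far side, along y, inner face at x = +50 mm; short fence, x = -30 to +50 mm, inner face at y = -80 mm; the -x and +y sides are open. Carton home: its centre at x = +20, y = -25 mm, underside at z = 3 mm
- bottle: small clear bottle with a blue cap and white label, 57 mm across, 118 mm high, loose bystander. Origin: centre of the underside, z up
- jar: white jar, 64 mm across, 82 mm high, loose bystander. Origin: centre of the underside, z up
Not all that is in view belongs to the job. Of the things like the stopper, leave any that is green or yellow; of the rest the smaller one is meant.

How it is judged (in metres and radians):
At the end, for the whole second after the job is handed in: Red cap, blue cap and stopper lie flat, right way up (0.1 rad), inside the rim of their colour's dish (centres within 15, 22 and 23 mm); the carton lies flat on the plywood, long side within 6 mm of the long fence, an end within 6 mm of the short one, parallel within 0.08 rad; all at rest (horizontal distance between red_cap and red_dish below 0.015 m and z of red_cap in the frame of red_dish below 0.006 m and angle between each of red_cap, blue_cap, stopper's own z axis and vertical below 0.1 rad and horizontal distance between blue_cap and blue_dish below 0.022 m and z of blue_cap in the frame of blue_dish below 0.006 m and horizontal distance between stopper and black_dish below 0.023 m and z of stopper in the frame of black_dish below 0.006 m and x of carton in the frame of packing_corner between 0.014 and 0.026 m and y of carton in the frame of packing_corner between -0.031 and -0.019 m and z of carton in the frame of packing_corner below 0.007 m and angle between the y axis of carton and the y axis of packing_corner, either way round below 0.08 rad and angle between carton's own z axis and vertical below 0.08 rad and linear speed of each of red_cap, blue_cap, stopper, carton below 0.02 m/s); the robot touches nothing.
It fails at once if the small bottle is shifted by more than 30 mm or knocked over (distance of bottle from where it was at the start of the episode above 0.03 m or angle between bottle's own z axis and vertical above 0.5 rad).
It fails at once if the white jar is shifted by more than 30 mm or knocked over (distance of jar from where it was at the start of the episode above 0.03 m or angle between jar's own z axis and vertical above 0.5 rad).
It also fails if it takes over 125 s, if anything falls off the work surface, if the arm or the gripper's body presses on something with over 40 N, if the wrist force passes 120 N, or if a joint passes its speed limit or range.

## Working session

There is one attempt and no reset: what is moved stays moved. The work goes in short steps, Python scripts to look and compute and a tool call to move; the robot and the scene stay as the last step left them, time stands still between calls to the robot, and variables do not carry over. Pictures are saved under pics/ and viewed, at most 14 in all, crops included, and the job is handed in when it is done.

Besides the shell and the picture viewer there is one more tool, called as name(argument=value, ...), one argument or row to a line, values as JSON. arm_command: Moves the arm, as the interface text tells. Shift numbers are shares of 0.25 m and turn numbers shares of 180 degrees, none past 1 either way. Its arguments: {"type":"object","properties":{"rows":{"type":"array","items":{"type":"array"}},"grip":{"type":"number"}},"required":["rows"]}

```bash
mkdir -p pics; ls
python3 - <<'E'
from bench import arm
import cv2
s=arm.read_state();print(s)
for n in("scene","top"):
    im,d=arm.get_image(n);cv2.imwrite(f"pics/{n}0.png",im)
    i=arm.camera_info(n);print(n,i)
    for q in("carton","red_cap","blue_cap","stopper","red_dish","blue_dish","black_dish","packing_corner","bottle","jar"):
        print(q,[(r['position'],round(r['score'],2)) for r in arm.spot_in(n,q)][:4])
E
```

```text
pics
{'clock': 0.0, 'joints': array([ 1.48160081e+00,  3.85568253e-01,  6.60358779e-03, -5.03965161e-04,
       -1.19400801e+00, -2.58567652e-01]), 'joint_vel': array([-0.00077844,  0.0003454 , -0.00153697, -0.0004073 ,  0.00034851,
       -0.00037736]), 'joint_efforts': array([ 8.92079624e-04, -3.92292273e+01,  1.88397413e+01,  4.18607935e+00,
       -4.66443264e-03, -5.03882461e-06]), 'position': array([212.77840167, 586.96435533, 202.20516234]), 'ee_rot': array([ 9.84903950e-01, -1.73098153e-01, -1.41322793e-04,  1.10408532e-03]), 'contact_force': array([ 0.58038556,  0.32942326, -0.2928572 ]), 'wrist_torque': array([0.01452928, 0.02111721, 0.02998797]), 'grasp_force': 0.0, 'gripper_width': 85.24155645800455}
scene {'fx': 411.9565627990864, 'fy': 411.9565627990864, 'cx': 255.1604603087899, 'cy': 189.40692716784062, 'extrinsics': array([[-6.95872200e-01, -3.26769044e-01,  6.39518470e-01,
        -2.72707619e+02],
       [-7.18046840e-01,  3.32769316e-01, -6.11288244e-01,
         8.39212954e+02],
       [-1.30620487e-02, -8.84582712e-01, -4.66200396e-01,
         6.41535484e+02],
 
[... 620 characters left out ...]
944e-03,  1.33299946e-02,
         8.15740918e+01],
       [-1.35142700e-02, -9.60480358e-02, -9.95284954e-01,
         1.16183140e+03],
       [ 0.00000000e+00,  0.00000000e+00,  0.00000000e+00,
         1.00000000e+00]])}
carton [([187.1, 203.3], 0.71), ([323.7, 244.1], 0.27)]
red_cap [([179.7, 216.0], 0.8)]
blue_cap [([169.9, 216.3], 0.7), ([172.2, 189.9], 0.46)]
stopper [([132.1, 209.1], 0.9), ([214.6, 218.0], 0.74), ([172.2, 192.2], 0.64), ([213.8, 186.7], 0.6)]
red_dish [([172.4, 192.8], 0.71), ([210.2, 148.5], 0.59)]
blue_dish [([282.3, 136.9], 0.95)]
black_dish [([270.6, 205.7], 0.9)]
packing_corner [([404.2, 163.7], 0.83)]
bottle [([129.0, 166.2], 0.94)]
jar [([323.1, 245.7], 0.63)]
```

Run:
```python
import cv2
im=cv2.imread("pics/top0.png");cv2.imwrite("pics/top0c.png",cv2.resize(im[100:300,80:480],None,fx=2,fy=2,interpolation=cv2.INTER_CUBIC))
im=cv2.imread("pics/scene0.png");cv2.imwrite("pics/scene0c.png",cv2.resize(im[110:290,110:376],None,fx=3,fy=3,interpolation=cv2.INTER_CUBIC))
```

```text
(no output)
```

View pics/top0c.png

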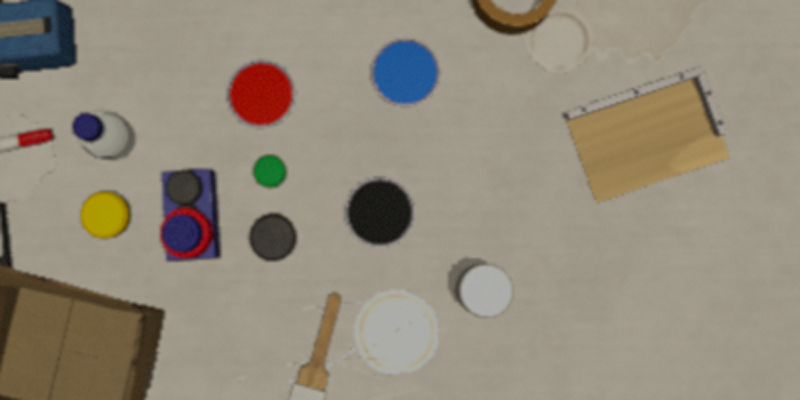

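View pics/scene0c.png

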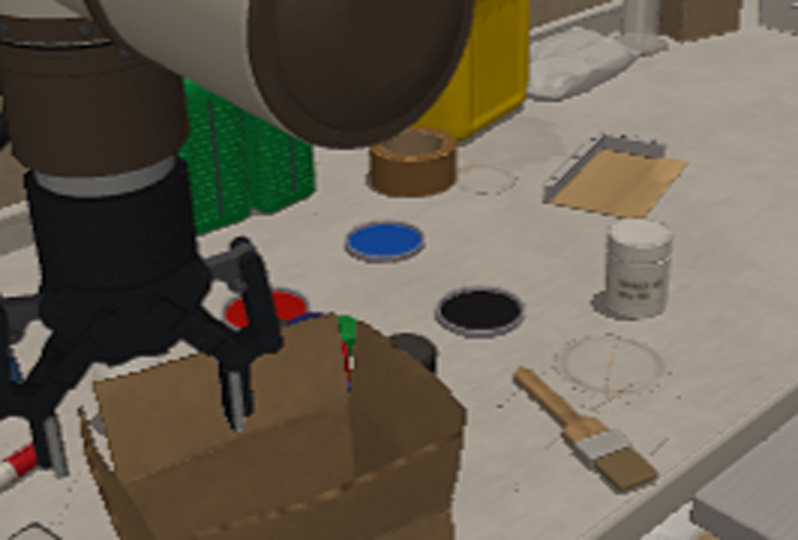

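The top view shows four things like the stopper. In full-image pixels they are the dark disc on the carton (172,193), a green one (214,186), a yellow one (132,207) and a larger dark one (216,218). The smaller of the two dark ones, on the carton beside the red cap, fits the description. The dishes are at about red (210,147), blue (282,136) and black (270,206). The corner is at about (404,164), with its long fence on the far side and its short fence on the right.

```bash
cat > h.py <<'E'
import numpy as np, cv2
from scipy.spatial.transform import Rotation as R
from bench import arm
def ray(cam,uv,z,info=None):
    i=info or arm.camera_info(cam);E=i["extrinsics"];uv=np.atleast_2d(uv).astype(float)
    d=np.c_[(uv[:,0]-i["cx"])/i["fx"],(uv[:,1]-i["cy"])/i["fy"],np.ones(len(uv))]@E[:3,:3].T
    t=E[:3,3];return t+d*((z-t[2])/d[:,2])[:,None]
def cloud(cam,d,info=None):
    i=info or arm.camera_info(cam);E=i["extrinsics"];v,u=np.mgrid[:d.shape[0],:d.shape[1]]
    p=np.stack([(u-i["cx"])/i["fx"]*d,(v-i["cy"])/i["fy"]*d,d],-1)
    return p@E[:3,:3].T+E[:3,3]
def blob(mask,near):
    n,l,st,c=cv2.connectedComponentsWithStats(mask.astype(np.uint8))
    k=[j for j in range(1,n) if st[j,4]>20];k=min(k,key=lambda j:np.hypot(*(c[j]-near)))
    return l==k,c[k],st[k]
def go(pos,yaw):
    """shift/turn fractions from the present pose to TCP pos with tool down and tool y at angle yaw (deg, world)"""
    s=arm.read_state();r0=R.from_quat(s["ee_rot"]);a=np.radians(yaw)
    y=np.array([np.cos(a),np.sin(a),0]);z=np.array([0,0,-1.]);best=None
    for g in(1,-1):
        rr=R.from_matrix(np.c_[np.cross(g*y,z),g*y,z]);w=(r0.inv()*rr).as_rotvec()
        if best is None or np.linalg.norm(w)<np.linalg.norm(best):best=w
    sh=r0.inv().apply(np.array(pos)-s["position"])/250
    print("shift",sh.round(3),"turn",(best/np.pi).round(3),"deg",np.degrees(np.linalg.norm(best)).round(1))
E
python3 - <<'E'
from h import *
im,d=arm.get_image("top");P=cloud("top",d)
hsv=cv2.cvtColor(im,cv2.COLOR_BGR2HSV);H,S,V=[hsv[...,k].astype(int) for k in range(3)]
red=((H<8)|(H>172))&(S>150);blue=(H>100)&(H<125)&(S>120);dark=(V<85)&(S<80)
def rep(n,m,near,z):
    m,c,st=blob(m,near);q=np.argwhere(m)[:,::-1]
    (ec,ax,an)=cv2.minAreaRect(q.astype(np.float32))
    w=ray("top",c,z)[0];zz=P[...,2][m];print(n,c.round(1),st[:5],"world",w.round(1),"zdepth",np.median(zz[d[m]>0]).round(1))
rep("reddish",red,(210,147),4);rep("bluedish",blue,(282,136),4);rep("blackdish",V<60,(270,206),4)
rep("stopper",dark,(172,193),77)
rep("bigblack",dark,(216,218),27)
for n,uv in(("bluecap",(171,216.5)),("redcap",(173,216.5)),("stop",(172,193.5))):
    u,v=map(int,uv);print(n,P[v,u].round(1),hsv[v,u])
# height bands
x,y,z=P[...,0],P[...,1],P[...,2]
reg=(y>180)&(y<360)&(x>250)&(x<480)
for a,b in((42,56),(70,82),(94,108)):
    m=reg&(z>a)&(z<b);q=np.c_[x[m],y[m]].astype(np.float32)
    print(a,b,len(q),q.min(0),q.max(0),cv2.minAreaRect(q))
# corner
wood=(H>8)&(H<25)&(S>70);m,c,st=blob(wood,(404,164))
print("wood z",np.median(z[m]));ct=max(cv2.findContours(m.astype(np.uint8),0,2)[0],key=cv2.contourArea)
ap=cv2.boxPoints(cv2.minAreaRect(ct));print(ap,ray("top",ap,3).round(1))
m=(z>14)&(y<-100)&(y>-350)&(x>350)&(x<600);q=np.c_[x[m],y[m]].astype(np.float32);print("fence",len(q),np.median(z[m]),cv2.minAreaRect(q),cv2.boxPoints(cv2.minAreaRect(q)))
cv2.imwrite("pics/cr.png",np.hstack([cv2.resize(im[170:240,135:235],None,fx=4,fy=4,interpolation=2),cv2.resize(im[125:210,350:450],None,fx=4,fy=4,interpolation=2)[:280]]))
E
```

```text
reddish [210.1 146.5] [195 132  31  30 732] world [610.7 232.6   4. ] zdepth 2.4
bluedish [282.2 135.6] [267 121  31  30 741] world [638.1  48.5   4. ] zdepth 2.5
blackdish [269.4 205.7] [254 191  31  31 754] world [459.   81.7   4. ] zdepth 2.4
stopper [171.4 193.5] [163 185  18  19 254] world [484.3 313.8  77. ] zdepth 74.4
bigblack [216.  218.1] [205 207  23  23 426] world [427.4 213.2  27. ] zdepth 35.0
bluecap [430.3 309.7  96.5] [121 143  93]
redcap [430.1 304.4  99.5] [122 151  93]
stop [485.5 312.5  77. ] [23 32 63]
42 56 281 [264.6856  206.49498] [478.14798 359.38574] ((389.967041015625, 331.9969177246094), (145.9654541015625, 210.52130126953125), 43.25022506713867)
70 82 321 [274.7128  281.73398] [478.8733  359.51605] ((375.3954162597656, 320.486328125), (60.795562744140625, 210.85519409179688), 81.10418701171875)
94 108 318 [275.0521 288.099 ] [451.1057  359.96326] ((364.53466796875, 336.2425842285156), (42.5118408203125, 183.8040313720703), 68.86009216308594)
wood z 1.6193015071935406
[[362.39102 159.20682]
 [430.17618 136.18546]
 [444.52792 178.44336]
 [376.74277 201.46472]] [[ 576.7 -154.5    3. ]
 [ 635.3 -327.7    3. ]
 [ 527.  -359.8    3. ]
 [ 469.3 -188.1    3. ]]
fence 213 21.13356994203309 ((586.6964111328125, -253.41412353515625), (197.3791046142578, 45.65492630004883), 83.30188751220703) [[ 552.51385 -348.76752]
 [ 597.8571  -354.0926 ]
 [ 620.87897 -158.06073]
 [ 575.5357  -152.73566]]
```

View pics/cr.png

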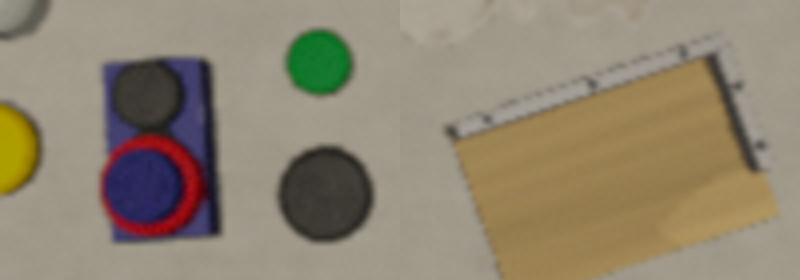

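The crop confirms it: the smaller dark disc sits on the carton, and the larger dark one lies on the bench beside it. I'll move above the pile now.

Run:
```python
from h import *
for n,uv,z in(("blue",(171,216.5),102),("red",(173.2,216.5),76),("stop",(171.6,193.5),77),("corner tl",(161,185.3),50),("bl",(164,230.2),50),("tr",(186.2,184.6),50),("br",(188,229),50)):print(n,ray("top",uv,z)[0].round(1))
# fence: inner long edge, fence top corner line, inner short edge at wood
for n,uv,z in(("Lin a",(364,160.3),23),("Lin b",(427.5,138.8),23),("Sin a",(427,139),3),("Sin b",(438.5,167.5),3),("woodBR",(444.5,178.7),3),("fence outer BL",(361.5,157),23),("fence out TR",(430.5,134),23)):print(n,ray("top",uv,z)[0].round(1))
im,d=arm.get_image("top");P=cloud("top",d);b=P[230:330,82:165,2];print("box h",np.percentile(b,[50,90,99]))
go((455,312,260),93)
```

```text
blue [428.9 308.5 102. ]
red [429.8 308.8  76. ]
stop [484.3 313.4  77. ]
corner tl [506.7 345.4  50. ]
bl [397.8 335.9  50. ]
tr [508.2 283.9  50. ]
br [400.6 278.   50. ]
Lin a [ 570.8 -154.3   23. ]
Lin b [ 624.5 -313.7   23. ]
Sin a [ 628.1 -319.4    3. ]
Sin b [ 554.9 -345.7    3. ]
woodBR [ 526.4 -359.7    3. ]
fence outer BL [ 579.1 -148.3   23. ]
fence out TR [ 636.7 -321.6   23. ]
box h [  8.79790788 138.82710099 163.14527699]
shift [ 1.286  0.706 -0.227] turn [ 0.    -0.    -0.127] deg 22.9
```

arm_command(
  rows=[
    [[0, 0, -0.2], [0, 0, 0]],
    [[0.2, 0.1, -0.227], [0, 0, -0.04]],
    [[0.4, 0.2, -0.227], [0, 0, -0.08]],
    [[0.6, 0.3, -0.227], [0, 0, -0.127]],
    [[0.75, 0.4, -0.227], [0, 0, -0.127]],
  ],
  grip=1,
)

```text
clock: 1.7
position: [347.6, 439.4, 260.3]
ee_rot: [1.0, 0.027, 0.0, -0.0]
contact_force: [0.9, 0.2, -0.1]
gripper_width: 85.3
grasp_force: 0.0
```

Run:
```python
from h import *
go((455,312,260),93)
```

```text
shift [0.401 0.532 0.001] turn [-0.    -0.     0.001] deg 0.1
```

arm_command(
  rows=[
    [[0.1, 0.13, 0], [0, 0, 0]],
    [[0.25, 0.33, 0], [0, 0, 0]],
    [[0.4, 0.53, 0], [0, 0, 0]],
    [[0.4, 0.53, 0], [0, 0, 0]],
    [[0.4, 0.53, 0], [0, 0, 0]],
  ],
)

```text
clock: 2.2
position: [454.7, 310.9, 260.2]
ee_rot: [1.0, 0.023, 0.0, 0.0]
contact_force: [-0.8, -0.4, -0.3]
gripper_width: 85.5
grasp_force: 0.0
```

Run:
```python
from h import *
print(arm.read_state()["position"]);i=arm.camera_info("wrist");im,d=arm.get_image("wrist");cv2.imwrite("pics/w1.png",im);np.savez("w1.npz",d=d,E=i["extrinsics"])
print(i)
for q in("red_cap","blue_cap","stopper","carton"):print(q,[(r['position'],round(r['score'],2)) for r in arm.spot_in("wrist",q)][:3])
P=cloud("wrist",d,i);x,y,z=P[...,0],P[...,1],P[...,2]
reg=(y>240)&(y<375)&(x>360)&(x<540)&(d>0)
for a,b in((45,55),(72,80),(97,107)):
    m=reg&(z>a)&(z<b);q=np.c_[x[m],y[m]].astype(np.float32);print(a,b,len(q),np.median(z[m]) if len(q) else 0,cv2.minAreaRect(q) if len(q) else 0)
```

```text
[454.71681892 310.89275943 260.19315369]
{'fx': 288.28334979527324, 'fy': 288.28334979527324, 'cx': 256.05781116772016, 'cy': 193.31692036516824, 'extrinsics': array([[ 4.65633004e-02, -9.47746564e-01, -3.15607841e-01,
         5.36725317e+02],
       [-9.98914935e-01, -4.38932813e-02, -1.55670077e-02,
         3.14417642e+02],
       [ 9.00514277e-04,  3.15990238e-01, -9.48762014e-01,
         4.30357547e+02],
       [ 0.00000000e+00,  0.00000000e+00,  0.00000000e+00,
         1.00000000e+00]])}
red_cap [([255.5, 167.5], 0.75)]
blue_cap [([250.4, 186.9], 0.63)]
stopper [([322.6, 175.8], 0.83), ([252.7, 139.8], 0.63), ([178.7, 151.0], 0.6)]
carton [([244.4, 124.8], 0.96)]
45 55 1051 49.454193252401524 ((456.1084289550781, 312.7117919921875), (108.96623992919922, 60.40363693237305), 4.390361785888672)
72 80 1434 75.47326404391714 ((459.4878845214844, 315.22454833984375), (94.68505859375, 58.98427963256836), 8.12441635131836)
97 107 1001 101.5359057401086 ((431.613037109375, 310.2158203125), (43.07209777832031, 42.88797378540039), 18.099767684936523)
```

View pics/w1.png

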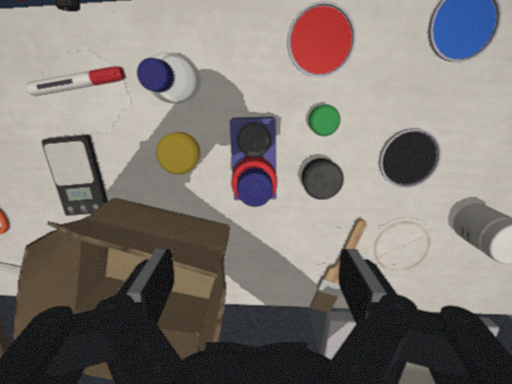

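The wrist view shows the pile upright at about (255,160), with the carton's label end toward the far side. The blue cap is at (255,187), the stopper at (254,138) and the green, yellow and larger black discs are clear of it. Next is the blue cap.

Run:
```python
from h import *
go((430.3,309.5,77),94)
```

```text
shift [-0.09   0.015  0.732] turn [-0.     0.    -0.005] deg 1.0
```

arm_command(
  rows=[
    [[-0.09, 0.015, 0.1], [0, 0, -0.005]],
    [[-0.09, 0.015, 0.28], [0, 0, -0.005]],
    [[-0.09, 0.015, 0.45], [0, 0, -0.005]],
    [[-0.09, 0.015, 0.6], [0, 0, -0.005]],
    [[-0.09, 0.015, 0.7], [0, 0, -0.005]],
  ],
)

```text
clock: 2.95
position: [429.0, 308.4, 82.5]
ee_rot: [0.999, 0.034, -0.001, 0.001]
contact_force: [0.8, -0.7, -0.2]
gripper_width: 85.6
grasp_force: 0.0
```

arm_command(
  rows=[
    [[0, 0, 0.032], [0, 0, 0]],
    [[0, 0, 0.032], [0, 0, 0]],
    [[0, 0, 0.032], [0, 0, 0]],
  ],
)

```text
clock: 3.25
position: [431.5, 309.8, 78.4]
ee_rot: [0.999, 0.034, 0.001, -0.001]
contact_force: [0.4, 0.5, -0.5]
gripper_width: 85.2
grasp_force: 0.0
```

arm_command(
  rows=[
    [[0, 0, 0], [0, 0, 0]],
    [[0, 0, 0], [0, 0, 0]],
    [[0, 0, 0], [0, 0, 0]],
    [[0, 0, 0], [0, 0, 0]],
    [[0, 0, 0], [0, 0, 0]],
  ],
  grip=0,
)

```text
clock: 3.75
position: [431.0, 308.5, 77.3]
ee_rot: [0.999, 0.033, 0.0, -0.0]
contact_force: [-0.7, 0.3, 0.6]
gripper_width: 12.6
grasp_force: 0.0
```

arm_command(
  rows=[
    [[0, 0, 0], [0, 0, 0]],
    [[0, 0, 0], [0, 0, 0]],
    [[0, 0, 0], [0, 0, 0]],
    [[0, 0, 0], [0, 0, 0]],
    [[0, 0, 0], [0, 0, 0]],
  ],
)

```text
clock: 4.25
position: [430.9, 308.5, 77.0]
ee_rot: [0.999, 0.033, -0.0, 0.0]
contact_force: [-0.7, -0.2, -0.3]
gripper_width: 0.2
grasp_force: 0.0
```

The fingers shut completely without holding the cap. I'll look before moving again.

Run:
```python
from h import *
im,d=arm.get_image("wrist");i=arm.camera_info("wrist");t,dt=arm.get_image("top")
cv2.imwrite("pics/m1.png",np.hstack([im[60:360,120:420],cv2.resize(t[165:245,130:230],None,fx=4.0,fy=3.75)]))
P=cloud("top",dt);print(P[190:222:3,172].round(0).tolist())
```

```text
[[493.0, 313.0, 75.0], [486.0, 313.0, 76.0], [478.0, 312.0, 79.0], [471.0, 313.0, 73.0], [465.0, 314.0, 68.0], [446.0, 274.0, 254.0], [440.0, 273.0, 261.0], [434.0, 272.0, 266.0], [428.0, 271.0, 266.0], [422.0, 272.0, 262.0], [417.0, 274.0, 251.0]]
```

View pics/m1.png

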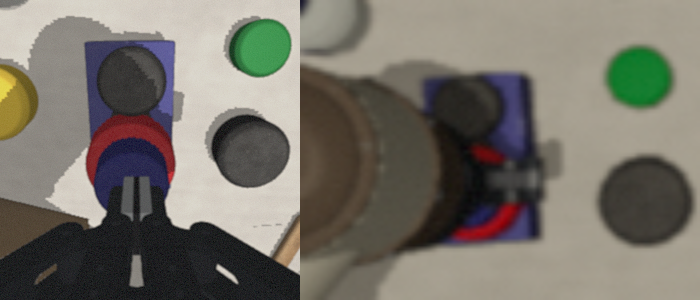

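Run:
```python
from h import *
i=arm.camera_info("wrist");im,d=arm.get_image("wrist");E=i["extrinsics"]
for p in((431,308.5,77),(431,308.5,105),(431,309.5,102),(431,309,76)):
    q=np.linalg.inv(E)@np.r_[p,1];print(p,(i["fx"]*q[0]/q[2]+i["cx"]).round(1),(i["fy"]*q[1]/q[2]+i["cy"]).round(1),q[2])
P=cloud("wrist",d,i)
for r in range(170,262,6):print(r,P[r,258].round(0),P[r,240].round(0),P[r,275].round(0))
s=arm.read_state();print(s["position"],s["joints"],s["joint_efforts"])
```

```text
(431, 308.5, 77) 255.3 230.2 187.36705846196165
(431, 308.5, 105) 255.2 252.1 160.80404329502176
(431, 309.5, 102) 253.5 249.3 163.62823234407728
(431, 309, 76) 254.6 229.4 188.30481342993687
170 [471. 309.  75.] [470. 320.  75.] [465. 297.  50.]
176 [462. 309.  57.] [461. 321.  56.] [461. 297.  49.]
182 [462. 309.  71.] [460. 320.  69.] [458. 297.  56.]
188 [459. 309.  76.] [458. 320.  75.] [458. 298.  69.]
194 [455. 308.  76.] [454. 320.  75.] [456. 298.  75.]
200 [453. 308.  80.] [451. 319.  78.] [452. 297.  76.]
206 [453. 308.  91.] [452. 319.  90.] [449. 297.  79.]
212 [453. 308. 100.] [452. 318.  98.] [449. 298.  89.]
218 [451. 308. 102.] [449. 318. 101.] [450. 299.  99.]
224 [446. 308. 101.] [445. 318. 100.] [447. 299. 101.]
230 [444. 308. 103.] [442. 318. 102.] [444. 298. 101.]
236 [439. 307. 101.] [439. 318. 101.] [440. 298. 101.]
242 [443. 308. 115.] [434. 317. 101.] [436. 298. 102.]
248 [442. 308. 121.] [438. 317. 113.] [440. 299. 115.]
254 [442. 308. 126.] [438. 317. 120.] [439. 299. 119.]
260 [443. 308. 132.] [438. 316. 125.] [439. 299. 126.]
[430.84258241 308.48117929  77.04160912] [ 9.27720738e-01  3.55387632e-01 -3.94429914e-01  1.48970746e-06
 -8.21026500e-01  7.09994851e-01] [-1.61748958e-03 -3.37043238e+01  1.48423693e+01  3.29762198e+00
 -3.95323759e-04 -6.47799382e-06]
```

Run:
```python
from h import *
print("tcp_to_grasp",arm.tcp_to_grasp,[a for a in dir(arm) if a[0]!='_'])
w=np.load("w1.npz");i=dict(arm.camera_info("wrist"));i["extrinsics"]=w["E"];P=cloud("wrist",w["d"],i)-[454.7,310.9,260.2]
for c in(160,166,172):print([P[r,c].round(0).tolist() for r in range(244,275,5)])
i=arm.camera_info("wrist");im,d=arm.get_image("wrist");P=cloud("wrist",d,i)-arm.read_state()["position"]
m=(d<165)&(d>0)&(abs(P[...,1])<15)&(P[...,2]>28);v=np.argwhere(m);o=np.argsort(v[:,0])[:12]
for k in o:print(v[k],d[tuple(v[k])],P[tuple(v[k])].round(1))
```

```text
tcp_to_grasp 18.700000000000003 ['IKError', 'camera_info', 'get_image', 'job_done', 'read_state', 'spot_in', 'tcp_to_grasp']
[[-90.0, 110.0, -139.0], [10.0, 47.0, 45.0], [10.0, 45.0, 50.0], [9.0, 44.0, 53.0], [9.0, 43.0, 57.0], [8.0, 42.0, 60.0], [6.0, 42.0, 60.0]]
[[-93.0, 105.0, -144.0], [10.0, 44.0, 45.0], [9.0, 43.0, 49.0], [8.0, 42.0, 52.0], [6.0, 42.0, 52.0], [3.0, 42.0, 52.0], [1.0, 42.0, 53.0]]
[[-95.0, 99.0, -149.0], [-91.0, 94.0, -130.0], [5.0, 42.0, 41.0], [2.0, 42.0, 42.0], [1.0, 42.0, 44.0], [-2.0, 42.0, 44.0], [-4.0, 42.0, 45.0]]
[237 245] 153.57948 [11.1  6.2 31.8]
[237 246] 152.65742 [11.5  5.6 32.6]
[237 247] 154.46744 [10.7  5.1 31. ]
[237 248] 152.64023 [11.6  4.6 32.6]
[237 249] 153.92903 [11.   4.1 31.5]
[237 250] 154.26685 [10.9  3.5 31.2]
[237 251] 153.51216 [11.3  3.  31.9]
[237 252] 154.0386 [11.1  2.5 31.4]
[237 253] 152.5737 [11.8  2.  32.7]
[237 254] 154.01105 [11.2  1.4 31.4]
[237 255] 152.78467 [11.8  0.9 32.5]
[237 256] 153.33224 [11.6  0.3 32. ]
```

The wrist depth shows the shut fingertips about 30 mm above the reported TCP. So they closed in the air above the cap, and nothing was touched. I'll open, go 29 mm lower and check how the pads sit against the cap.

arm_command(
  rows=[
    [[0, 0, 0], [0, 0, 0]],
    [[0, 0, 0], [0, 0, 0]],
    [[0, 0, 0], [0, 0, 0]],
    [[0, 0, 0], [0, 0, 0]],
    [[0, 0, 0], [0, 0, 0]],
  ],
  grip=1,
)

```text
clock: 4.95
position: [430.9, 308.5, 77.1]
ee_rot: [0.999, 0.033, -0.0, 0.0]
contact_force: [1.0, 0.2, -0.2]
gripper_width: 72.4
grasp_force: 0.0
```

arm_command(
  rows=[
    [[0, 0, 0.04], [0, 0, 0]],
    [[0, 0, 0.08], [0, 0, 0]],
    [[0, 0, 0.116], [0, 0, 0]],
    [[0, 0, 0.116], [0, 0, 0]],
    [[0, 0, 0.116], [0, 0, 0]],
  ],
)

```text
clock: 5.45
position: [430.8, 308.3, 47.5]
ee_rot: [0.999, 0.033, -0.0, 0.0]
contact_force: [-0.1, -0.5, -0.8]
gripper_width: 85.5
grasp_force: 0.0
```

arm_command(
  rows=[
    [[0, 0, 0], [0, 0, 0]],
    [[0, 0, 0], [0, 0, 0]],
    [[0, 0, 0], [0, 0, 0]],
    [[0, 0, 0], [0, 0, 0]],
    [[0, 0, 0], [0, 0, 0]],
  ],
  grip=0,
)

```text
clock: 5.95
position: [431.4, 309.1, 48.8]
ee_rot: [0.999, 0.034, 0.001, -0.001]
contact_force: [-0.6, -0.0, 4.3]
gripper_width: 44.4
grasp_force: 61.4
```

arm_command(
  rows=[
    [[0, 0, 0], [0, 0, 0]],
    [[0, 0, 0], [0, 0, 0]],
  ],
)

```text
clock: 6.15
position: [431.4, 309.0, 48.8]
ee_rot: [0.999, 0.034, 0.001, -0.001]
contact_force: [0.4, 0.6, 5.4]
gripper_width: 44.2
grasp_force: 61.5
```

The blue cap is gripped at 44 mm. I'll lift it and carry it toward the blue dish.

arm_command(
  rows=[
    [[0, 0, -0.02], [0, 0, 0]],
    [[0, 0, -0.08], [0, 0, 0]],
    [[0, 0, -0.2], [0, 0, 0]],
    [[0, 0, -0.36], [0, 0, 0]],
    [[0, 0, -0.5], [0, 0, 0]],
  ],
)

```text
clock: 6.65
position: [430.5, 308.0, 174.2]
ee_rot: [0.999, 0.033, -0.0, 0.0]
contact_force: [0.9, 0.5, -0.7]
gripper_width: 44.2
grasp_force: 61.4
```

Run:
```python
from h import *
im,d=arm.get_image("wrist");i=arm.camera_info("wrist");P=cloud("wrist",d,i)
m=(abs(P[...,2]-76)<4)&(P[...,0]>380)&(P[...,0]<530)&(P[...,1]>250)&(P[...,1]<370);q=P[m][:,:2]
for lo,hi in((380,457),(463,530)):
    k=q[(q[:,0]>lo)&(q[:,0]<hi)].astype(np.float32);print(cv2.minEnclosingCircle(k),np.median(k,0))
cv2.imwrite("pics/g1.png",im)
go((638,48.5,180),94)
```

```text
((436.51995849609375, 314.86474609375), 30.07736587524414) [448.79236 291.73105]
((485.8879699707031, 315.93133544921875), 26.470489501953125) [479.2703  314.92664]
shift [0.744 1.102 0.003] turn [-0.002 -0.003 -0.   ] deg 0.7
```

View pics/g1.png

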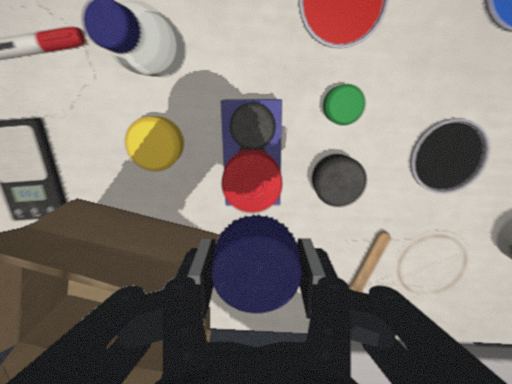

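The cap hangs level between the fingers at (257,262), and the red cap (252,180) and stopper (252,125) haven't moved. On to the blue dish.

arm_command(
  rows=[
    [[0.1, 0.15, 0], [0, 0, 0]],
    [[0.2, 0.3, 0], [0, 0, 0]],
    [[0.3, 0.45, 0], [0, 0, 0]],
    [[0.4, 0.6, 0], [0, 0, 0]],
    [[0.5, 0.75, 0], [0, 0, 0]],
  ],
)

```text
clock: 7.2
position: [568.4, 128.1, 172.4]
ee_rot: [0.999, 0.033, -0.001, 0.0]
contact_force: [0.5, 1.0, -0.7]
gripper_width: 44.1
grasp_force: 61.4
```

arm_command(
  rows=[
    [[0.1, 0.15, 0], [0, 0, 0]],
    [[0.2, 0.3, 0], [0, 0, 0]],
    [[0.244, 0.352, 0], [0, 0, 0]],
    [[0.244, 0.352, 0.1], [0, 0, 0]],
    [[0.244, 0.352, 0.25], [0, 0, 0]],
  ],
)

```text
clock: 7.7
position: [636.5, 45.9, 111.6]
ee_rot: [0.999, 0.033, 0.002, -0.001]
contact_force: [0.4, 0.5, -0.8]
gripper_width: 44.3
grasp_force: 61.4
```

Run:
```python
from h import *
i=arm.camera_info("wrist");im,d=arm.get_image("wrist");cv2.imwrite("pics/g2.png",im)
H=cv2.cvtColor(im,cv2.COLOR_BGR2HSV);m=(H[...,0]>98)&(H[...,0]<116)&(H[...,1]>130)
v=np.argwhere(m)[:,::-1];W=ray("wrist",v,4,i);print(len(W),cv2.minEnclosingCircle(W[:,:2].astype(np.float32)),arm.read_state()["position"])
go((638,48.5,-19),94)
```

```text
5167 ((408.876708984375, 28.150279998779297), 306.2165832519531) [630.33614033  45.44701279 102.48543678]
shift [ 0.037 -0.01   0.486] turn [-0.     0.004 -0.002] deg 0.7
```

View pics/g2.png

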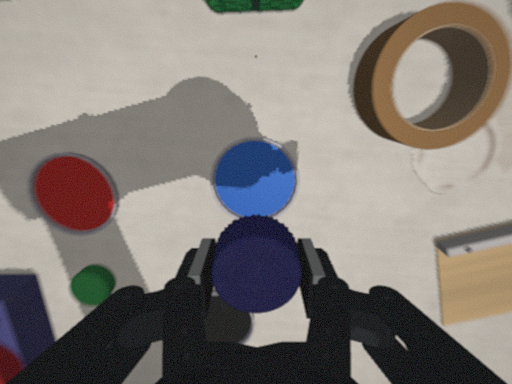

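The blue dish shows at (255,178), partly in shadow. I'll read again now that the arm has settled.

```bash
cat >> h.py <<'E'
def dish(hlo,hhi,near,smin=130,vmax=255,z=4):
    i=arm.camera_info("wrist");im,d=arm.get_image("wrist");H=cv2.cvtColor(im,cv2.COLOR_BGR2HSV)
    m=(H[...,0]>=hlo)&(H[...,0]<=hhi)&(H[...,1]>=smin)&(H[...,2]<=vmax)
    m,c,st=blob(m,near);W=ray("wrist",np.argwhere(m)[:,::-1],z,i)[:,:2].astype(np.float32)
    print("dish",st,cv2.minEnclosingCircle(W));return im
E
python3 - <<'E'
from h import *
dish(98,116,(255,178));print(arm.read_state()["position"])
go((638,48.5,-19),94)
E
```

```text
dish [ 213  135   84   81 5178] ((638.3993530273438, 47.04994201660156), 40.189842224121094)
[630.10599428  45.33578715 104.40307885]
shift [ 0.039 -0.011  0.493] turn [ 0.     0.004 -0.001] deg 0.8
```

arm_command(
  rows=[
    [[0.034, -0.007, 0.1], [0, 0, 0]],
    [[0.034, -0.007, 0.25], [0, 0, 0]],
    [[0.034, -0.007, 0.38], [0, 0, 0]],
    [[0.034, -0.007, 0.42], [0, 0, 0]],
    [[0.034, -0.007, 0.42], [0, 0, 0]],
  ],
)

```text
clock: 8.3
position: [642.8, 48.5, 5.1]
ee_rot: [0.999, 0.034, -0.001, 0.0]
contact_force: [0.0, -0.1, -0.0]
gripper_width: 44.1
grasp_force: 61.3
```

arm_command(
  rows=[
    [[0, 0, 0], [0, 0, 0]],
    [[0, 0, 0], [0, 0, 0]],
  ],
)

```text
clock: 8.5
position: [644.9, 48.9, 8.1]
ee_rot: [0.999, 0.034, 0.002, -0.0]
contact_force: [-0.6, -0.5, 0.4]
gripper_width: 44.2
grasp_force: 61.3
```

Run:
```python
from h import *
go((638,47.8,-19),94)
```

```text
shift [-0.028  0.003  0.108] turn [-0.    -0.001 -0.001] deg 0.3
```

arm_command(
  rows=[
    [[-0.02, 0.003, 0.04], [0, 0, 0]],
    [[-0.02, 0.003, 0.08], [0, 0, 0]],
    [[-0.02, 0.003, 0.08], [0, 0, 0]],
    [[-0.02, 0.003, 0.08], [0, 0, 0]],
    [[-0.02, 0.003, 0.08], [0, 0, 0]],
  ],
)

```text
clock: 9.0
position: [638.6, 47.3, -14.4]
ee_rot: [0.999, 0.034, 0.0, 0.0]
contact_force: [-0.3, -0.3, -0.6]
gripper_width: 44.4
grasp_force: 61.3
```

Run:
```python
from h import *
go((638,47.8,-19),94)
i=arm.camera_info("wrist");im,d=arm.get_image("wrist");P=cloud("wrist",d,i);m=(d<165)&(d>0)
c=m[:,220:300];q=P[:,220:300][c];q=q[q[:,0]>610];print("captop z",np.percentile(q[:,2],[5,25,50]))
```

```text
shift [-0.002 -0.002  0.019] turn [ 0.    -0.    -0.001] deg 0.2
captop z [-1.27670465 -0.43333309  0.95248725]
```

arm_command(
  rows=[
    [[0, 0, 0.012], [0, 0, 0]],
    [[0, 0, 0.024], [0, 0, 0]],
    [[0, 0, 0.024], [0, 0, 0]],
    [[0, 0, 0.024], [0, 0, 0]],
  ],
)

```text
clock: 9.45
position: [638.2, 47.2, -20.6]
ee_rot: [0.999, 0.033, -0.0, 0.0]
contact_force: [0.3, -0.7, -0.2]
gripper_width: 43.8
grasp_force: 61.3
```

arm_command(
  rows=[
    [[0, 0, 0], [0, 0, 0]],
    [[0, 0, 0], [0, 0, 0]],
    [[0, 0, -0.02], [0, 0, 0]],
    [[0, 0, -0.04], [0, 0, 0]],
    [[0, 0, -0.12], [0, 0, 0]],
  ],
  grip=0.7,
)

```text
clock: 9.95
position: [636.8, 46.9, 8.3]
ee_rot: [0.999, 0.033, -0.002, 0.0]
contact_force: [-0.5, -0.1, -0.0]
gripper_width: 59.9
grasp_force: 0.0
```

arm_command(
  rows=[
    [[0, 0, -0.15], [0, 0, 0]],
    [[0, 0, -0.35], [0, 0, 0]],
    [[0, 0, -0.5], [0, 0, 0]],
    [[0, 0, -0.6], [0, 0, 0]],
    [[0, 0, -0.6], [0, 0, 0]],
  ],
  grip=1,
)

```text
clock: 10.45
position: [641.1, 47.7, 165.7]
ee_rot: [0.999, 0.034, 0.005, -0.001]
contact_force: [0.6, 0.6, 0.4]
gripper_width: 85.7
grasp_force: 0.0
```

Run:
```python
from h import *
i=arm.camera_info("wrist");im,d=arm.get_image("wrist");cv2.imwrite("pics/g3.png",im);P=cloud("wrist",d,i)
m=(abs(P[...,2]-28)<8)&(np.hypot(P[...,0]-638,P[...,1]-48)<60);q=P[m];print(len(q),cv2.minEnclosingCircle(q[:,:2].astype(np.float32)),np.percentile(q[:,2],[2,50,98]))
go((429.5,309.5,180),94)
```

```text
1207 ((638.9556884765625, 46.09614944458008), 21.91982650756836) [23.56471361 28.49683679 30.0561706 ]
shift [-0.767 -1.102 -0.072] turn [-0.    -0.002 -0.001] deg 0.4
```

View pics/g3.png

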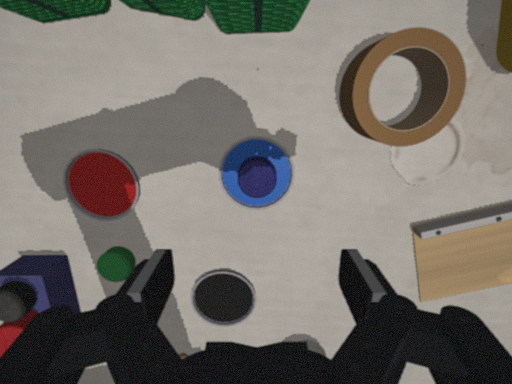

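The blue cap lies flat in the blue dish at (257,178), with its top 28.5 mm above the bench and less than 2 mm off centre. Next is the red cap.

arm_command(
  rows=[
    [[-0.14, -0.15, -0.04], [0, 0, 0]],
    [[-0.27, -0.3, -0.07], [0, 0, 0]],
    [[-0.38, -0.45, -0.07], [0, 0, 0]],
    [[-0.5, -0.6, -0.07], [0, 0, 0]],
    [[-0.6, -0.75, -0.07], [0, 0, 0]],
  ],
)

```text
clock: 11.0
position: [473.6, 224.8, 176.1]
ee_rot: [0.999, 0.033, -0.001, 0.001]
contact_force: [0.2, 1.4, 0.2]
gripper_width: 85.3
grasp_force: 0.0
```

arm_command(
  rows=[
    [[-0.08, -0.15, 0], [0, 0, 0]],
    [[-0.16, -0.3, 0], [0, 0, 0]],
    [[-0.167, -0.352, 0], [0, 0, 0]],
    [[-0.167, -0.352, 0], [0, 0, 0]],
    [[-0.167, -0.352, 0], [0, 0, 0]],
  ],
)

```text
clock: 11.5
position: [428.3, 308.7, 176.2]
ee_rot: [0.999, 0.033, -0.001, 0.001]
contact_force: [0.1, -0.5, 0.2]
gripper_width: 85.3
grasp_force: 0.0
```

Run:
```python
from h import *
i=arm.camera_info("wrist");im,d=arm.get_image("wrist");P=cloud("wrist",d,i);H=cv2.cvtColor(im,cv2.COLOR_BGR2HSV)
red=((H[...,0]<8)|(H[...,0]>172))&(H[...,1]>130);xy=np.hypot(P[...,0]-430,P[...,1]-309)<60
for n,m,z in(("red",red&xy&(P[...,2]>72)&(P[...,2]<82),76),("stop",(H[...,1]<90)&(H[...,2]<110)&(np.hypot(P[...,0]-484,P[...,1]-313)<40)&(P[...,2]>73)&(P[...,2]<82),77),("carton",(abs(P[...,2]-50)<3)&(np.hypot(P[...,0]-457,P[...,1]-312)<80),50)):
    W=ray("wrist",np.argwhere(m)[:,::-1],z,i)[:,:2].astype(np.float32)
    print(n,m.sum(),cv2.minEnclosingCircle(W),cv2.minAreaRect(W))
print(arm.read_state()["position"]);go((430,309.5,23),94)
```

```text
red 2678 ((435.6265563964844, 311.0517578125), 31.26494598388672) ((433.4445495605469, 311.5513916015625), (57.421714782714844, 58.358699798583984), 48.464900970458984)
stop 1528 ((487.4751281738281, 314.2980651855469), 20.366941452026367) ((487.3246765136719, 314.2425231933594), (39.0807991027832, 39.35647201538086), 3.8280012607574463)
carton 1666 ((455.73431396484375, 313.0105895996094), 61.52021408081055) ((455.98687744140625, 313.07763671875), (109.05561828613281, 59.60906219482422), 4.425309181213379)
[428.61986278 308.29060426 176.35518473]
shift [ 0.007 -0.005  0.613] turn [ 0.     0.    -0.001] deg 0.2
```

arm_command(
  rows=[
    [[0.016, -0.008, 0.15], [0, 0, 0]],
    [[0.016, -0.008, 0.33], [0, 0, 0]],
    [[0.016, -0.008, 0.5], [0, 0, 0]],
    [[0.016, -0.008, 0.58], [0, 0, 0]],
    [[0.016, -0.008, 0.613], [0, 0, 0]],
  ],
)

```text
clock: 12.05
position: [431.9, 308.8, 21.1]
ee_rot: [0.999, 0.032, -0.002, 0.002]
contact_force: [-0.3, 0.1, 0.4]
gripper_width: 85.1
grasp_force: 0.0
```

arm_command(
  rows=[
    [[0, 0, 0], [0, 0, 0]],
    [[0, 0, 0], [0, 0, 0]],
    [[0, 0, 0], [0, 0, 0]],
    [[0, 0, 0], [0, 0, 0]],
  ],
)

```text
clock: 12.45
position: [433.0, 312.3, 25.2]
ee_rot: [0.999, 0.033, 0.001, -0.001]
contact_force: [-0.3, -0.8, 0.5]
gripper_width: 85.7
grasp_force: 0.0
```

arm_command(
  rows=[
    [[0, 0, 0], [0, 0, 0]],
    [[0, 0, 0], [0, 0, 0]],
    [[0, 0, 0], [0, 0, 0]],
    [[0, 0, 0], [0, 0, 0]],
    [[0, 0, 0], [0, 0, 0]],
  ],
  grip=0,
)

```text
clock: 12.95
position: [432.9, 312.2, 25.0]
ee_rot: [0.999, 0.034, 0.001, -0.001]
contact_force: [-0.9, -0.4, 5.2]
gripper_width: 60.0
grasp_force: 65.0
```

arm_command(
  rows=[
    [[0, 0, 0], [0, 0, 0]],
    [[0, 0, 0], [0, 0, 0]],
    [[0, 0, -0.01], [0, 0, 0]],
    [[0, 0, -0.03], [0, 0, 0]],
    [[0, 0, -0.06], [0, 0, 0]],
  ],
)

```text
clock: 13.45
position: [432.1, 311.3, 38.8]
ee_rot: [0.999, 0.033, -0.0, 0.0]
contact_force: [-0.7, -0.3, -0.5]
gripper_width: 60.2
grasp_force: 64.8
```

arm_command(
  rows=[
    [[0, 0, -0.1], [0, 0, 0]],
    [[0, 0, -0.25], [0, 0, 0]],
    [[0, 0, -0.4], [0, 0, 0]],
    [[0, 0, -0.5], [0, 0, 0]],
    [[0, 0, -0.5], [0, 0, 0]],
  ],
)

```text
clock: 13.95
position: [434.3, 313.5, 168.8]
ee_rot: [0.999, 0.034, 0.003, -0.003]
contact_force: [-0.4, 0.2, -0.2]
gripper_width: 60.0
grasp_force: 64.7
```

Run:
```python
from h import *
im,d=arm.get_image("wrist");cv2.imwrite("pics/g4.png",im)
go((610.7,232,170),94)
```

```text
shift [ 0.688  0.369 -0.014] turn [-0.001 -0.001 -0.001] deg 0.3
```

View pics/g4.png

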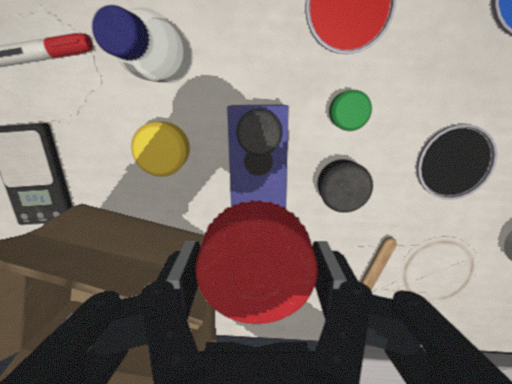

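The red cap is held level. The stopper is at (259,132), with a dark spot beside it at (258,162) that I'll check later. Now to the red dish.

arm_command(
  rows=[
    [[0.15, 0.08, 0], [0, 0, 0]],
    [[0.3, 0.16, 0], [0, 0, 0]],
    [[0.45, 0.24, 0], [0, 0, 0]],
    [[0.6, 0.32, 0], [0, 0, 0]],
    [[0.688, 0.369, 0], [0, 0, 0]],
  ],
)

```text
clock: 14.5
position: [611.7, 229.1, 161.6]
ee_rot: [0.999, 0.032, -0.001, 0.001]
contact_force: [-0.5, -0.3, -1.2]
gripper_width: 60.4
grasp_force: 64.8
```

arm_command(
  rows=[
    [[0, 0, 0.1], [0, 0, 0]],
    [[0, 0, 0.2], [0, 0, 0]],
    [[0, 0, 0.25], [0, 0, 0]],
    [[0, 0, 0.25], [0, 0, 0]],
    [[0, 0, 0.25], [0, 0, 0]],
  ],
)

```text
clock: 15.0
position: [610.4, 231.2, 101.6]
ee_rot: [0.999, 0.034, 0.0, 0.0]
contact_force: [0.5, 0.1, -0.6]
gripper_width: 59.9
grasp_force: 64.7
```

Run:
```python
from h import *
dish(0,8,(255,150));print(arm.read_state()["position"])
go((610.7,232,-17),94)
```

```text
dish [ 214  144   83   76 3767] ((608.5178833007812, 235.0872344970703), 44.882286071777344)
[610.82745952 231.57785067 102.44120596]
shift [-0.001 -0.002  0.478] turn [-0.    -0.001 -0.001] deg 0.2
```

arm_command(
  rows=[
    [[0, -0.002, 0.1], [0, 0, 0]],
    [[0, -0.002, 0.2], [0, 0, 0]],
    [[0, -0.002, 0.3], [0, 0, 0]],
    [[0, -0.002, 0.38], [0, 0, 0]],
    [[0, -0.002, 0.42], [0, 0, 0]],
  ],
)

```text
clock: 15.55
position: [609.9, 231.7, -4.2]
ee_rot: [0.999, 0.034, -0.0, 0.0]
contact_force: [-0.2, 0.3, -0.7]
gripper_width: 60.3
grasp_force: 64.7
```

arm_command(
  rows=[
    [[0, 0, 0.02], [0, 0, 0]],
    [[0, 0, 0.04], [0, 0, 0]],
    [[0, 0, 0.056], [0, 0, 0]],
    [[0, 0, 0.056], [0, 0, 0]],
    [[0, 0, 0.056], [0, 0, 0]],
  ],
)

```text
clock: 16.05
position: [610.5, 231.7, -17.1]
ee_rot: [0.999, 0.033, 0.0, -0.0]
contact_force: [0.9, -1.1, 0.1]
gripper_width: 59.7
grasp_force: 64.7
```

arm_command(
  rows=[
    [[0, 0, 0.008], [0, 0, 0]],
    [[0, 0, 0.008], [0, 0, 0]],
    [[0, 0, 0.008], [0, 0, 0]],
  ],
)

```text
clock: 16.35
position: [610.2, 231.5, -19.6]
ee_rot: [0.999, 0.033, 0.0, -0.0]
contact_force: [0.3, 0.6, -0.3]
gripper_width: 60.1
grasp_force: 64.7
```

arm_command(
  rows=[
    [[0, 0, 0], [0, 0, 0]],
    [[0, 0, 0], [0, 0, 0]],
    [[0, 0, -0.02], [0, 0, 0]],
    [[0, 0, -0.05], [0, 0, 0]],
    [[0, 0, -0.12], [0, 0, 0]],
  ],
  grip=1,
)

```text
clock: 16.85
position: [609.3, 231.0, 9.8]
ee_rot: [0.999, 0.033, -0.001, 0.001]
contact_force: [-0.5, -0.1, -0.2]
gripper_width: 85.7
grasp_force: 0.0
```

arm_command(
  rows=[
    [[0, 0, -0.15], [0, 0, 0]],
    [[0, 0, -0.35], [0, 0, 0]],
    [[0, 0, -0.5], [0, 0, 0]],
    [[0, 0, -0.65], [0, 0, 0]],
    [[0, 0, -0.65], [0, 0, 0]],
  ],
)

```text
clock: 17.35
position: [613.7, 233.0, 181.2]
ee_rot: [0.999, 0.034, 0.007, -0.003]
contact_force: [-0.1, -0.2, 1.7]
gripper_width: 85.3
grasp_force: 0.0
```

Run:
```python
from h import *
i=arm.camera_info("wrist");im,d=arm.get_image("wrist");P=cloud("wrist",d,i)
m=(abs(P[...,2]-28)<8)&(np.hypot(P[...,0]-611,P[...,1]-232)<60);q=P[m];print(len(q),cv2.minEnclosingCircle(q[:,:2].astype(np.float32)),np.percentile(q[:,2],[2,50,98]))
m=abs(P[...,2]-28)<4;A=np.c_[P[m&(np.hypot(P[...,0]-611,P[...,1]-232)<28)]];print("plane",np.linalg.lstsq(np.c_[A[:,:2],np.ones(len(A))],A[:,2],rcond=None)[0][:2])
cv2.imwrite("pics/g5.png",im)
go((486,314,180),94)
```

```text
2033 ((609.95751953125, 230.49307250976562), 30.127235412597656) [25.47378921 28.47504473 30.06289643]
plane [-0.00429758 -0.00745348]
shift [-0.48  -0.359 -0.012] turn [-0.001 -0.002 -0.001] deg 0.5
```

View pics/g5.png

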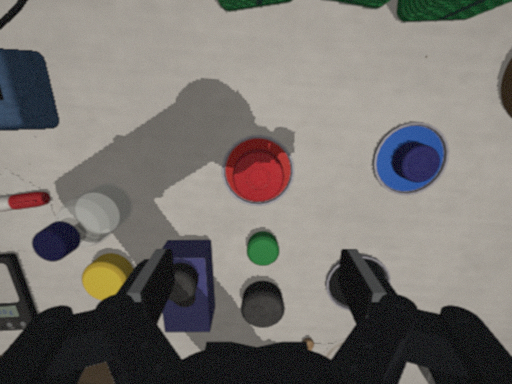

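The red cap is flat in the red dish at (258,170). Next is the stopper.

arm_command(
  rows=[
    [[-0.15, -0.11, 0], [0, 0, 0]],
    [[-0.3, -0.22, 0], [0, 0, 0]],
    [[-0.43, -0.32, 0], [0, 0, 0]],
    [[-0.48, -0.359, 0], [0, 0, 0]],
    [[-0.48, -0.359, 0], [0, 0, 0]],
  ],
)

```text
clock: 17.9
position: [482.7, 313.9, 172.7]
ee_rot: [0.999, 0.035, -0.0, 0.0]
contact_force: [1.2, 0.7, 0.2]
gripper_width: 85.7
grasp_force: 0.0
```

arm_command(
  rows=[
    [[0, 0, 0.1], [0, 0, 0]],
    [[0, 0, 0.2], [0, 0, 0]],
    [[0, 0, 0.2], [0, 0, 0]],
    [[0, 0, 0.2], [0, 0, 0]],
  ],
)

```text
clock: 18.3
position: [485.3, 312.4, 122.7]
ee_rot: [0.999, 0.033, -0.0, 0.001]
contact_force: [1.3, -0.6, 0.4]
gripper_width: 85.8
grasp_force: 0.0
```

Run:
```python
from h import *
i=arm.camera_info("wrist");im,d=arm.get_image("wrist");P=cloud("wrist",d,i);cv2.imwrite("pics/g6.png",im)
r=np.hypot(P[...,0]-486,P[...,1]-314)
for n,m,z in(("stop",(r<40)&(abs(P[...,2]-77)<4),77),("carton",(abs(P[...,2]-50)<3)&(np.hypot(P[...,0]-457,P[...,1]-312)<80),50)):
    W=ray("wrist",np.argwhere(m)[:,::-1],z,i)[:,:2].astype(np.float32)
    print(n,m.sum(),cv2.minEnclosingCircle(W),cv2.minAreaRect(W))
print(arm.read_state()["position"]);go((486,314,25),94)
m=(P[...,0]>440)&(P[...,0]<464)&(abs(P[...,1]-312)<14)&(P[...,2]>30);print("between z",np.percentile(P[m][:,2],[5,50,95]) if m.any() else None)
```

```text
stop 1808 ((488.41650390625, 314.4842529296875), 20.322399139404297) ((488.14447021484375, 314.3550109863281), (39.3924560546875, 39.922428131103516), 25.420045852661133)
carton 4902 ((456.14434814453125, 313.4302673339844), 61.515682220458984) ((456.493408203125, 313.2044982910156), (109.79515838623047, 59.50861358642578), 4.406396865844727)
[485.69724277 313.01061421 123.59275648]
shift [ 0.001 -0.004  0.394] turn [-0.    -0.    -0.001] deg 0.2
between z [48.88823226 49.96532531 51.0580847 ]
```

The dark spot is flat, at carton-top height, so it isn't an object. Gripping the stopper.

arm_command(
  rows=[
    [[0.006, -0.005, 0.1], [0, 0, 0]],
    [[0.006, -0.005, 0.25], [0, 0, 0]],
    [[0.006, -0.005, 0.36], [0, 0, 0]],
    [[0.006, -0.005, 0.394], [0, 0, 0]],
    [[0.006, -0.005, 0.394], [0, 0, 0]],
  ],
)

```text
clock: 18.85
position: [486.3, 314.4, 24.3]
ee_rot: [0.999, 0.033, -0.0, 0.0]
contact_force: [-0.3, 0.3, 0.2]
gripper_width: 85.7
grasp_force: 0.0
```

arm_command(
  rows=[
    [[0, 0, 0], [0, 0, 0]],
    [[0, 0, 0], [0, 0, 0]],
    [[0, 0, 0], [0, 0, 0]],
    [[0, 0, 0], [0, 0, 0]],
    [[0, 0, 0], [0, 0, 0]],
  ],
  grip=0,
)

```text
clock: 19.35
position: [486.9, 315.4, 26.2]
ee_rot: [0.999, 0.034, 0.001, -0.001]
contact_force: [-0.7, -0.8, 6.5]
gripper_width: 41.0
grasp_force: 60.8
```

arm_command(
  rows=[
    [[0, 0, 0], [0, 0, 0]],
    [[0, 0, 0], [0, 0, 0]],
  ],
)

```text
clock: 19.55
position: [486.9, 315.5, 26.2]
ee_rot: [0.999, 0.034, 0.001, -0.001]
contact_force: [-0.5, -0.2, 5.9]
gripper_width: 41.4
grasp_force: 60.8
```

arm_command(
  rows=[
    [[0, 0, -0.02], [0, 0, 0]],
    [[0, 0, -0.1], [0, 0, 0]],
    [[0, 0, -0.25], [0, 0, 0]],
    [[0, 0, -0.4], [0, 0, 0]],
    [[0, 0, -0.5], [0, 0, 0]],
  ],
)

```text
clock: 20.05
position: [486.4, 314.9, 152.3]
ee_rot: [0.999, 0.034, 0.001, -0.001]
contact_force: [0.4, 0.6, 0.4]
gripper_width: 41.0
grasp_force: 60.6
```

Run:
```python
from h import *
i=arm.camera_info("wrist");im,d=arm.get_image("wrist");P=cloud("wrist",d,i);cv2.imwrite("pics/g7.png",im)
m=(abs(P[...,2]-50)<3)&(np.hypot(P[...,0]-457,P[...,1]-312)<80);print(cv2.minAreaRect(P[m][:,:2].astype(np.float32)))
go((459,81.7,150),94)
```

```text
((473.5628967285156, 314.49530029296875), (74.51313018798828, 60.044532775878906), 4.465015411376953)
shift [-0.181  0.928  0.019] turn [-0.002 -0.003 -0.001] deg 0.6
```

View pics/g7.png

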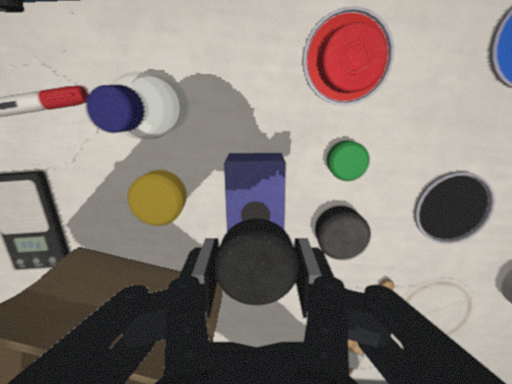

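The stopper is held level at (257,262). Carrying it to the black dish.

arm_command(
  rows=[
    [[-0.04, 0.18, 0], [0, 0, 0]],
    [[-0.08, 0.36, 0], [0, 0, 0]],
    [[-0.11, 0.54, 0], [0, 0, 0]],
    [[-0.15, 0.72, 0], [0, 0, 0]],
    [[-0.181, 0.88, 0], [0, 0, 0]],
  ],
)

```text
clock: 20.6
position: [454.1, 89.8, 149.2]
ee_rot: [0.999, 0.033, -0.0, 0.0]
contact_force: [1.4, 0.2, 0.6]
gripper_width: 41.2
grasp_force: 60.7
```

arm_command(
  rows=[
    [[0, 0.048, 0.05], [0, 0, 0]],
    [[0, 0.048, 0.15], [0, 0, 0]],
    [[0, 0.048, 0.25], [0, 0, 0]],
    [[0, 0.048, 0.25], [0, 0, 0]],
    [[0, 0.048, 0.25], [0, 0, 0]],
  ],
)

```text
clock: 21.1
position: [456.3, 79.8, 87.0]
ee_rot: [0.999, 0.034, -0.0, 0.0]
contact_force: [-0.1, -0.5, 0.4]
gripper_width: 41.2
grasp_force: 60.7
```

Run:
```python
from h import *
im=dish(0,180,(255,165),0,55);print(arm.read_state()["position"])
go((459,81.7,-19),94)
```

```text
dish [    8   143   497   241 40969] ((217.27593994140625, 62.751121520996094), 294.2294616699219)
[456.89830639  80.25796043  87.70108887]
shift [ 0.008 -0.005  0.427] turn [-0.    -0.    -0.001] deg 0.2
```

arm_command(
  rows=[
    [[0.009, -0.005, 0.1], [0, 0, 0]],
    [[0.009, -0.005, 0.2], [0, 0, 0]],
    [[0.009, -0.005, 0.3], [0, 0, 0]],
    [[0.009, -0.005, 0.38], [0, 0, 0]],
    [[0.009, -0.005, 0.4], [0, 0, 0]],
  ],
)

```text
clock: 21.65
position: [458.2, 81.4, -13.8]
ee_rot: [0.999, 0.034, -0.001, 0.0]
contact_force: [-0.2, -0.2, 0.3]
gripper_width: 41.2
grasp_force: 60.7
```

arm_command(
  rows=[
    [[0, 0, 0.015], [0, 0, 0]],
    [[0, 0, 0.027], [0, 0, 0]],
    [[0, 0, 0.027], [0, 0, 0]],
    [[0, 0, 0.027], [0, 0, 0]],
  ],
)

```text
clock: 22.05
position: [458.9, 81.6, -19.2]
ee_rot: [0.999, 0.034, 0.001, -0.0]
contact_force: [0.8, -0.3, -0.5]
gripper_width: 40.8
grasp_force: 60.7
```

arm_command(
  rows=[
    [[0, 0, 0], [0, 0, 0]],
    [[0, 0, 0], [0, 0, 0]],
    [[0, 0, -0.02], [0, 0, 0]],
    [[0, 0, -0.04], [0, 0, 0]],
    [[0, 0, -0.12], [0, 0, 0]],
  ],
  grip=0.7,
)

```text
clock: 22.55
position: [457.1, 80.7, 9.4]
ee_rot: [0.999, 0.033, -0.002, 0.001]
contact_force: [-0.4, 0.5, -0.1]
gripper_width: 59.6
grasp_force: 0.0
```

arm_command(
  rows=[
    [[0, 0, -0.15], [0, 0, 0]],
    [[0, 0, -0.35], [0, 0, 0]],
    [[0, 0, -0.5], [0, 0, 0]],
    [[0, 0, -0.65], [0, 0, 0]],
    [[0, 0, -0.65], [0, 0, 0]],
  ],
  grip=1,
)

```text
clock: 23.05
position: [461.8, 82.6, 178.7]
ee_rot: [0.999, 0.034, 0.006, -0.002]
contact_force: [0.7, -0.2, 0.8]
gripper_width: 85.5
grasp_force: 0.0
```

Run:
```python
from h import *
i=arm.camera_info("wrist");im,d=arm.get_image("wrist");P=cloud("wrist",d,i);cv2.imwrite("pics/g8.png",im)
m=(abs(P[...,2]-29)<8)&(np.hypot(P[...,0]-459,P[...,1]-82)<50);q=P[m];print(len(q),cv2.minEnclosingCircle(q[:,:2].astype(np.float32)),np.percentile(q[:,2],[2,50,98]))
go((456.5,312.8,180),94.3)
```

```text
1033 ((459.13922119140625, 80.55042266845703), 21.360166549682617) [24.07298779 28.54547098 30.19652378]
shift [ 0.049 -0.922 -0.014] turn [-0.001 -0.002 -0.003] deg 0.6
```

View pics/g8.png

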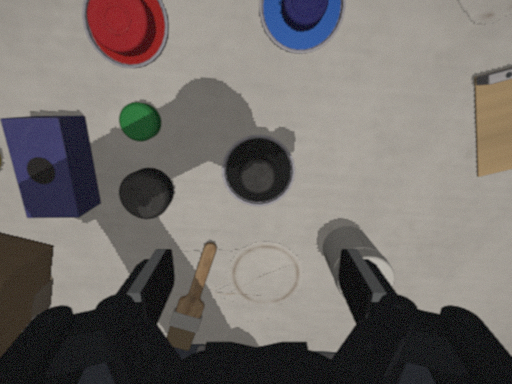

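All three small pieces are in their dishes; the stopper is at (258,172) in the black one. Now the carton, gripped high so the fingers clear the 23 mm fences.

arm_command(
  rows=[
    [[0.01, -0.18, 0], [0, 0, 0]],
    [[0.02, -0.37, 0], [0, 0, 0]],
    [[0.03, -0.56, 0], [0, 0, 0]],
    [[0.04, -0.75, 0], [0, 0, 0]],
    [[0.047, -0.92, 0], [0, 0, -0.002]],
  ],
)

```text
clock: 23.6
position: [453.7, 313.1, 171.3]
ee_rot: [0.999, 0.037, -0.001, 0.001]
contact_force: [-0.0, -1.1, 0.6]
gripper_width: 85.5
grasp_force: 0.0
```

arm_command(
  rows=[
    [[0, 0, 0.15], [0, 0, 0]],
    [[0, 0, 0.3], [0, 0, 0]],
    [[0, 0, 0.3], [0, 0, 0]],
    [[0, 0, 0.3], [0, 0, 0]],
  ],
)

```text
clock: 24.0
position: [454.6, 311.1, 97.1]
ee_rot: [0.999, 0.037, -0.001, 0.001]
contact_force: [0.3, 0.1, 0.7]
gripper_width: 85.4
grasp_force: 0.0
```

Run:
```python
from h import *
i=arm.camera_info("wrist");im,d=arm.get_image("wrist");P=cloud("wrist",d,i)
m=(abs(P[...,2]-50)<3)&(np.hypot(P[...,0]-457,P[...,1]-312)<80)
W=ray("wrist",np.argwhere(m)[:,::-1],50,i)[:,:2].astype(np.float32);print(m.sum(),cv2.minAreaRect(W))
print(arm.read_state()["position"]);go((456,312.8,-3),94.3)
```

```text
9541 ((456.0738220214844, 313.2739562988281), (109.1759262084961, 59.45704650878906), 4.399996757507324)
[455.46709852 311.83918093  98.58477829]
shift [ 0.002 -0.004  0.406] turn [-0. -0. -0.] deg 0.1
```

arm_command(
  rows=[
    [[0.002, -0.004, 0.1], [0, 0, 0]],
    [[0.002, -0.004, 0.25], [0, 0, 0]],
    [[0.002, -0.004, 0.36], [0, 0, 0]],
    [[0.002, -0.004, 0.406], [0, 0, 0]],
    [[0.002, -0.004, 0.406], [0, 0, 0]],
  ],
)

```text
clock: 24.55
position: [455.5, 312.6, -3.8]
ee_rot: [0.999, 0.037, -0.0, 0.0]
contact_force: [0.4, -0.1, 0.8]
gripper_width: 85.6
grasp_force: 0.0
```

arm_command(
  rows=[
    [[0, 0, 0], [0, 0, 0]],
    [[0, 0, 0], [0, 0, 0]],
    [[0, 0, 0], [0, 0, 0]],
    [[0, 0, 0], [0, 0, 0]],
    [[0, 0, 0], [0, 0, 0]],
  ],
  grip=0,
)

```text
clock: 25.05
position: [456.5, 314.1, -1.5]
ee_rot: [0.999, 0.037, 0.002, -0.002]
contact_force: [-1.0, 0.8, 5.8]
gripper_width: 58.7
grasp_force: 66.8
```

arm_command(
  rows=[
    [[0, 0, 0], [0, 0, 0]],
    [[0, 0, 0], [0, 0, 0]],
    [[0, 0, 0], [0, 0, 0]],
  ],
)

```text
clock: 25.35
position: [456.5, 314.2, -1.5]
ee_rot: [0.999, 0.037, 0.002, -0.002]
contact_force: [-1.0, 0.2, 6.2]
gripper_width: 58.7
grasp_force: 66.8
```

arm_command(
  rows=[
    [[0, 0, -0.02], [0, 0, 0]],
    [[0, 0, -0.1], [0, 0, 0]],
    [[0, 0, -0.25], [0, 0, 0]],
    [[0, 0, -0.4], [0, 0, 0]],
    [[0, 0, -0.52], [0, 0, 0]],
  ],
)

```text
clock: 25.85
position: [455.2, 312.7, 128.6]
ee_rot: [0.999, 0.037, 0.001, -0.001]
contact_force: [0.2, 0.7, -1.9]
gripper_width: 58.4
grasp_force: 65.8
```

Run:
```python
from h import *
i=arm.camera_info("wrist");im,d=arm.get_image("wrist");P=cloud("wrist",d,i);cv2.imwrite("pics/g9.png",im)
p=arm.read_state()["position"];H=cv2.cvtColor(im,cv2.COLOR_BGR2HSV)
m=(H[...,0]>110)&(H[...,0]<130)&(H[...,1]>70)&(np.hypot(P[...,0]-p[0],P[...,1]-p[1])<90)&(P[...,2]>120);q=P[m]-p;z=np.median(q[:,2]);print("top z rel",z,cv2.minAreaRect(q[abs(q[:,2]-z)<4][:,:2].astype(np.float32)))
go((576,-267,140),18.6)
```

```text
top z rel 45.5803178788249 ((1.2327156066894531, -2.3278274536132812), (101.51150512695312, 60.510337829589844), 4.112672328948975)
shift [ 0.298  2.356 -0.038] turn [-0.004 -0.001  0.42 ] deg 75.7
```

View pics/g9.png

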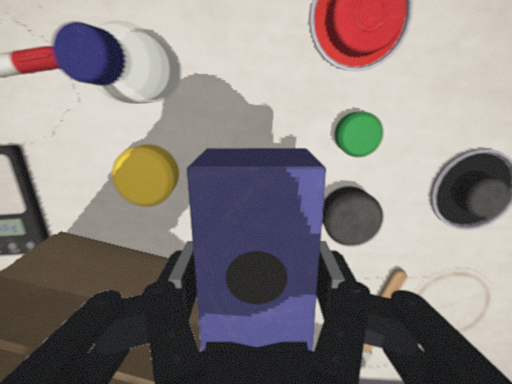

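The carton is held level, and the dark spot is printed on its label face. Carrying it to the packing corner.

arm_command(
  rows=[
    [[0.02, 0.12, -0.04], [0, 0, 0.04]],
    [[0.05, 0.29, -0.04], [0, 0, 0.08]],
    [[0.08, 0.47, -0.04], [0, 0, 0.12]],
    [[0.11, 0.65, -0.04], [0, 0, 0.16]],
    [[0.14, 0.83, -0.04], [0, 0, 0.2]],
  ],
)

```text
clock: 26.4
position: [504.9, 106.5, 136.3]
ee_rot: [0.961, -0.276, -0.0, -0.0]
contact_force: [1.2, 0.2, -0.8]
gripper_width: 58.7
grasp_force: 65.9
```

Run:
```python
from h import *
go((576,-267,140),18.6)
```

```text
shift [ 1.035  1.115 -0.015] turn [-0.     0.     0.218] deg 39.3
```

arm_command(
  rows=[
    [[0.11, 0.12, 0], [0, 0, 0.04]],
    [[0.24, 0.26, 0], [0, 0, 0.08]],
    [[0.37, 0.4, 0], [0, 0, 0.12]],
    [[0.5, 0.54, 0], [0, 0, 0.16]],
    [[0.63, 0.68, 0], [0, 0, 0.2]],
  ],
)

```text
clock: 26.9
position: [549.1, -121.1, 136.2]
ee_rot: [0.829, -0.56, -0.0, -0.0]
contact_force: [-0.1, 0.8, -1.7]
gripper_width: 58.8
grasp_force: 65.9
```

Run:
```python
from h import *
go((576,-267,140),18.6)
```

```text
shift [ 0.582  0.118 -0.015] turn [-0.     0.     0.018] deg 3.3
```

arm_command(
  rows=[
    [[0.18, 0.04, 0], [0, 0, 0.018]],
    [[0.36, 0.08, 0], [0, 0, 0.018]],
    [[0.5, 0.1, 0], [0, 0, 0.018]],
    [[0.582, 0.118, 0], [0, 0, 0.018]],
    [[0.582, 0.118, 0], [0, 0, 0.018]],
  ],
)

```text
clock: 27.4
position: [576.6, -267.7, 135.3]
ee_rot: [0.813, -0.583, -0.0, 0.0]
contact_force: [-0.6, 0.7, -2.1]
gripper_width: 58.4
grasp_force: 65.9
```

arm_command(
  rows=[
    [[0, 0, 0.1], [0, 0, 0]],
    [[0, 0, 0.2], [0, 0, 0]],
    [[0, 0, 0.2], [0, 0, 0]],
    [[0, 0, 0.2], [0, 0, 0]],
    [[0, 0, 0.2], [0, 0, 0]],
  ],
)

```text
clock: 27.9
position: [578.2, -265.0, 87.9]
ee_rot: [0.814, -0.581, 0.001, -0.0]
contact_force: [-0.3, -0.5, -1.7]
gripper_width: 58.6
grasp_force: 65.8
```

```bash
cat > c.py <<'E'
from h import *
i=arm.camera_info("wrist");im,d=arm.get_image("wrist");P=cloud("wrist",d,i);cv2.imwrite("pics/c.png",im);s=arm.read_state();p=s["position"];print(p.round(1),s["contact_force"].round(1))
H=cv2.cvtColor(im,cv2.COLOR_BGR2HSV)
m=(H[...,0]>108)&(H[...,0]<132)&(H[...,1]>70)&(np.hypot(P[...,0]-p[0],P[...,1]-p[1])<75);q=P[m];z=np.percentile(q[:,2],60)
print("carton top z",z,cv2.minAreaRect(q[abs(q[:,2]-z)<4][:,:2].astype(np.float32)))
t,dt=arm.get_image("top");cv2.imwrite("pics/ct.png",cv2.resize(t[120:215,350:460],None,fx=5,fy=5,interpolation=2))
E
python3 c.py; python3 -c "
from h import *
go((576,-267,10),18.6)"
```

```text
[ 578.3 -265.1   88. ] [ 1.  -0.  -2.1]
carton top z 138.85326516472148 ((581.2626953125, -268.606201171875), (80.68720245361328, 100.21839904785156), 19.60146713256836)
shift [0.004 0.011 0.311] turn [-0.001 -0.001  0.002] deg 0.4
```

View pics/c.png

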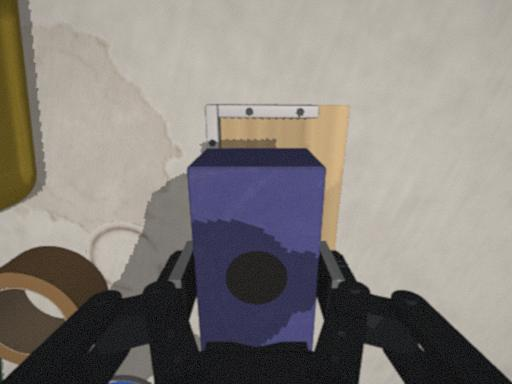

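The packing corner lies below the carton, with the short fence along row 112 and the long fence at column 212. I'll check the corner points from this view.

Run:
```python
from h import *
O=np.array([555.0,-254.8]);a=np.radians(18.6);B=np.array([[np.cos(a),np.sin(a)],[-np.sin(a),np.cos(a)]])
for n,uv,z in(("wood(-60,-90)",(349,105.5),3),("short end (-30,-90)",(318,105),23),("short end(-30,-80)",(318,118),23),("inner corner(50,-80)",(219.5,118),23),("outer(60,-90)",(206,105),23),("wood right edge",(337,225),3),("short foot(-30,-80)",(318,119),3)):
    w=ray("wrist",uv,z)[0];print(n,w.round(1),"corner frame",(B@(w[:2]-O)).round(1))
p=arm.read_state()["position"];print("tcp in corner",B@(p[:2]-O))
```

```text
wood(-60,-90) [ 529.1 -361.8    3. ] corner frame [-58.6 -93.2]
short end (-30,-90) [ 558.1 -352.8   23. ] corner frame [-28.3 -93.8]
short end(-30,-80) [ 554.2 -343.7   23. ] corner frame [-29.1 -84. ]
inner corner(50,-80) [ 627.9 -318.3   23. ] corner frame [ 48.8 -83.5]
outer(60,-90) [ 640.7 -324.3   23. ] corner frame [ 59.  -93.2]
wood right edge [ 493.6 -257.2    3. ] corner frame [-59.   17.4]
short foot(-30,-80) [ 549.6 -343.     3. ] corner frame [-33.2 -81.9]
tcp in corner [ 18.65826663 -17.14536301]
```

```bash
python3 -c "
from h import *
go((573.7,-269.7,10),18.6)"
```

```text
shift [0.011 0.024 0.311] turn [-0.001 -0.001  0.002] deg 0.4
```

arm_command(
  rows=[
    [[0.011, 0.024, 0.05], [0, 0, 0.002]],
    [[0.011, 0.024, 0.15], [0, 0, 0.002]],
    [[0.011, 0.024, 0.24], [0, 0, 0.002]],
    [[0.011, 0.024, 0.28], [0, 0, 0.002]],
    [[0.011, 0.024, 0.3], [0, 0, 0.002]],
  ],
)

```text
clock: 28.5
position: [571.4, -269.8, 9.7]
ee_rot: [0.812, -0.584, -0.001, 0.0]
contact_force: [0.1, 0.6, -1.0]
gripper_width: 58.8
grasp_force: 65.9
```

arm_command(
  rows=[
    [[0, 0, 0], [0, 0, 0]],
    [[0, 0, 0], [0, 0, 0]],
    [[0, 0, 0], [0, 0, 0]],
  ],
)

```text
clock: 28.8
position: [573.2, -269.9, 12.3]
ee_rot: [0.812, -0.584, 0.001, -0.0]
contact_force: [0.5, -0.6, -1.4]
gripper_width: 58.6
grasp_force: 65.9
```

```bash
python3 c.py;python3 -c "
from h import *
go((573.7,-269.7,3),18.6)"
```

```text
[ 573.1 -269.8   12.2] [ 0.5 -0.3 -0.8]
carton top z 63.24981767603723 ((575.1771850585938, -274.43414306640625), (79.55673217773438, 100.57379913330078), 20.621543884277344)
shift [ 0.001 -0.003  0.036] turn [-0. -0. -0.] deg 0.1
```

View pics/c.png

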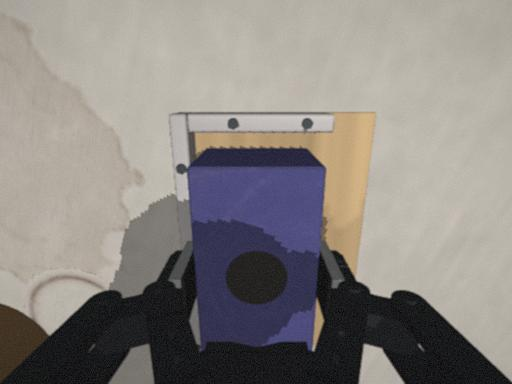

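Clear of both fences. Lowering it onto the plywood.

arm_command(
  rows=[
    [[0, 0, 0.012], [0, 0, 0]],
    [[0, 0, 0.024], [0, 0, 0]],
    [[0, 0, 0.034], [0, 0, 0]],
    [[0, 0, 0.038], [0, 0, 0]],
    [[0, 0, 0.038], [0, 0, 0]],
  ],
)

```text
clock: 29.4
position: [572.1, -269.6, 1.8]
ee_rot: [0.812, -0.584, -0.0, 0.0]
contact_force: [-2.2, 1.1, 1.0]
gripper_width: 58.8
grasp_force: 66.2
```

arm_command(
  rows=[
    [[0, 0, 0.004], [0, 0, 0]],
    [[0, 0, 0.004], [0, 0, 0]],
    [[0, 0, 0.004], [0, 0, 0]],
  ],
)

```text
clock: 29.7
position: [572.1, -269.5, 1.7]
ee_rot: [0.812, -0.584, -0.0, 0.0]
contact_force: [-3.4, 2.8, 6.3]
gripper_width: 58.9
grasp_force: 66.7
```

arm_command(
  rows=[
    [[0.004, 0, -0.004], [0, 0, 0]],
    [[0.008, 0, -0.004], [0, 0, 0]],
    [[0.012, 0, -0.004], [0, 0, 0]],
    [[0.016, 0, -0.004], [0, 0, 0]],
    [[0.016, 0, -0.004], [0, 0, 0]],
  ],
)

```text
clock: 30.2
position: [573.9, -273.5, 1.7]
ee_rot: [0.812, -0.584, 0.0, -0.0]
contact_force: [-0.6, 2.3, 2.5]
gripper_width: 58.8
grasp_force: 66.5
```

arm_command(
  rows=[
    [[0, -0.004, 0], [0, 0, 0]],
    [[0, -0.008, 0], [0, 0, 0]],
    [[0, -0.012, 0], [0, 0, 0]],
    [[0, -0.016, 0], [0, 0, 0]],
    [[0, -0.016, 0], [0, 0, 0]],
  ],
)

```text
clock: 30.7
position: [577.4, -272.5, 1.7]
ee_rot: [0.812, -0.584, 0.0, 0.0]
contact_force: [-4.1, -0.3, 4.4]
gripper_width: 58.6
grasp_force: 66.6
```

Run:
```python
from h import *
O=np.array([555.0,-254.8]);a=np.radians(18.6);B=np.array([[np.cos(a),np.sin(a)],[-np.sin(a),np.cos(a)]])
s=arm.read_state();print("tcp in corner",B@(s["position"][:2]-O),"force",B@s["contact_force"][:2],s["contact_force"][2])
```

```text
tcp in corner [ 15.55964349 -23.94609931] force [-3.98822995  1.01149207] 4.362507590687977
```

arm_command(
  rows=[
    [[0.004, 0, 0], [0, 0, 0]],
    [[0.008, 0, 0], [0, 0, 0]],
    [[0.012, 0, 0], [0, 0, 0]],
    [[0.012, 0, 0], [0, 0, 0]],
  ],
)

```text
clock: 31.1
position: [578.7, -274.2, 1.7]
ee_rot: [0.812, -0.583, 0.0, -0.0]
contact_force: [-2.6, 2.8, 5.1]
gripper_width: 58.8
grasp_force: 66.7
```

arm_command(
  rows=[
    [[0, -0.004, 0], [0, 0, 0]],
    [[0, -0.008, 0], [0, 0, 0]],
    [[0, -0.012, 0], [0, 0, 0]],
    [[0, -0.012, 0], [0, 0, 0]],
  ],
)

```text
clock: 31.5
position: [581.0, -274.0, 1.7]
ee_rot: [0.812, -0.584, -0.0, 0.0]
contact_force: [-2.8, 0.3, 4.9]
gripper_width: 58.5
grasp_force: 66.8
```

arm_command(
  rows=[
    [[0, -0.004, 0], [0, 0, 0]],
    [[0, -0.008, 0], [0, 0, 0]],
    [[0, -0.012, 0], [0, 0, 0]],
    [[0, -0.012, 0], [0, 0, 0]],
  ],
)

```text
clock: 31.9
position: [582.6, -273.6, 1.7]
ee_rot: [0.812, -0.584, -0.001, 0.001]
contact_force: [-6.7, -1.5, 7.4]
gripper_width: 58.6
grasp_force: 67.0
```

arm_command(
  rows=[
    [[0.004, 0, 0], [0, 0, 0]],
    [[0.008, 0, 0], [0, 0, 0]],
    [[0.012, 0, 0], [0, 0, 0]],
    [[0.012, 0, 0], [0, 0, 0]],
  ],
)

```text
clock: 32.3
position: [582.6, -273.8, 1.9]
ee_rot: [0.812, -0.584, -0.003, 0.0]
contact_force: [-8.1, 8.6, 11.8]
gripper_width: 58.5
grasp_force: 67.4
```

Run:
```python
from h import *
O=np.array([555.0,-254.8]);a=np.radians(18.6);B=np.array([[np.cos(a),np.sin(a)],[-np.sin(a),np.cos(a)]])
s=arm.read_state();print("tcp in corner",B@(s["position"][:2]-O),"force",B@s["contact_force"][:2],s["contact_force"][2])
```

```text
tcp in corner [ 20.12120154 -26.76692238] force [-4.94525218 10.75323549] 11.757133938095915
```

Force builds against both fences, so the carton is home. I'll ease off, open, lift away and check.

arm_command(
  rows=[
    [[-0.006, 0.002, -0.006], [0, 0, 0]],
    [[-0.006, 0.002, -0.006], [0, 0, 0]],
  ],
)

```text
clock: 32.5
position: [582.7, -274.0, 2.0]
ee_rot: [0.812, -0.584, -0.002, 0.0]
contact_force: [-2.7, 1.7, 1.4]
gripper_width: 58.6
grasp_force: 66.3
```

arm_command(
  rows=[
    [[0, 0, 0], [0, 0, 0]],
    [[0, 0, 0], [0, 0, 0]],
    [[0, 0, 0], [0, 0, 0]],
    [[0, 0, 0], [0, 0, 0]],
    [[0, 0, -0.04], [0, 0, 0]],
  ],
  grip=1,
)

```text
clock: 33.0
position: [583.2, -274.4, 12.0]
ee_rot: [0.812, -0.584, -0.001, 0.0]
contact_force: [-0.6, 0.6, 0.4]
gripper_width: 85.3
grasp_force: 0.0
```

arm_command(
  rows=[
    [[0, 0, -0.1], [0, 0, 0]],
    [[-0.1, 0, -0.25], [0, 0, 0]],
    [[-0.2, 0, -0.4], [0, 0, 0]],
    [[-0.3, 0, -0.5], [0, 0, 0]],
    [[-0.3, 0, -0.5], [0, 0, 0]],
  ],
)

```text
clock: 33.5
position: [562.4, -202.2, 144.1]
ee_rot: [0.813, -0.582, 0.005, -0.002]
contact_force: [0.4, -0.2, -0.0]
gripper_width: 85.3
grasp_force: 0.0
```

```bash
python3 c.py
python3 - <<'E'
from h import *
i=arm.camera_info("wrist");im,d=arm.get_image("wrist");P=cloud("wrist",d,i)
m=(abs(P[...,2]-53)<3)&(np.hypot(P[...,0]-582,P[...,1]+273)<80)
W=ray("wrist",np.argwhere(m)[:,::-1],53,i)[:,:2].astype(np.float32);print(m.sum(),cv2.minAreaRect(W))
A=P[m];print("plane",np.linalg.lstsq(np.c_[A[:,:2],np.ones(len(A))],A[:,2],rcond=None)[0][:2],np.median(A[:,2]))
E
```

```text
[ 561.5 -202.8  141.6] [ 1.  -0.1 -0.6]
carton top z 191.42825263378643 ((557.8773193359375, -205.6772003173828), (96.7040023803711, 18.103023529052734), 19.073787689208984)
9343 ((582.5684204101562, -273.1229553222656), (59.545318603515625, 108.59876251220703), 18.63473892211914)
plane [ 0.00066817 -0.00037244] 52.61561931037204
```

View pics/c.png

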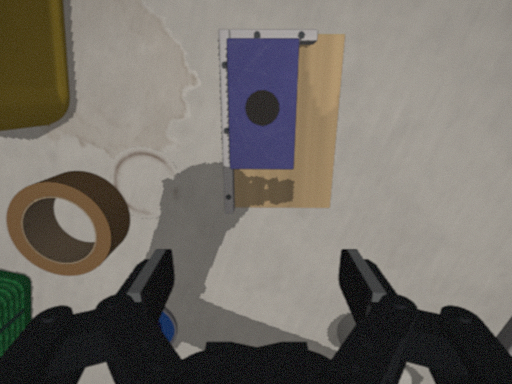

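The carton sits flat and parallel against both fences, with its centre at (582.6, -273.1) and yaw 18.6°. A last numeric check of the caps and bystanders, then I'll hand in.

Run:
```python
from h import *
t,dt=arm.get_image("top");t0=cv2.imread("pics/top0.png");P=cloud("top",dt)
for n,c in(("red",(610.7,232.6)),("blue",(638.1,48.5)),("black",(459,81.7))):
    m=(np.hypot(P[...,0]-c[0],P[...,1]-c[1])<44)&(P[...,2]>20);print(n,P[m].mean(0).round(1),m.sum())
for n,(u,v) in(("bottle",(131,166)),("jar",(322,245))):
    a,b=[cv2.cvtColor(k[v-22:v+22,u-22:u+22],6).astype(int) for k in(t0,t)];print(n,"diff",abs(a-b).mean().round(1))
print(arm.read_state()["contact_force"].round(1))
print(arm.job_done())
```

```text
red [607.6 231.   27.6] 450
blue [636.4  47.3  27.2] 241
black [457.2  81.6  27.6] 234
bottle diff 12.2
jar diff 34.4
[ 0.6  0.8 -0.6]
the job is handed in; nothing more can be done
None
```

The job is handed in: by my measurements all three pieces lie flat in their dishes and the carton is home against both fences, but I never checked the jar and bottle conclusively (the jar patch differed between the first and last top pictures, cause unknown), and I viewed 16 pictures against the limit of 14.

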